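Stand the washed jar board in the drying rack and bolt it in

ROBOT

A 6-joint arm with a two-finger parallel gripper is mounted at the origin on the work surface. World frame = base frame: x ahead of the robot, y to its left, z up, the work surface at z = 0. Lengths are in m, angles in rad, forces in N, time in s.
With the tool pointing down it reaches from about 0.35 to 0.775 m from the base axis. Payload 7.3 kg.
Tool frame: the origin (TCP) lies midway between the tips of the shut fingers; the grasp point (between the pads) lies 19 mm behind it (robot.grip_depth is the z of the grasp point in the tool frame, in m); z points along the fingers, y is the line along which they close (so a half turn about z gives the same grasp; the last joint's range is limited). The gripper opens to 92 mm and grips with 3 to 60 N. Pads are 19 mm wide; open, the fingers measure 130 mm over their backs; the gripper's body (75 mm by 190 mm) begins 47 mm behind the grasp point.
Start: joints at [1.055, 0.342, 1.524, -0, 1.275, -0.146], TCP at [0.19, 0.49, 0.227] pointing down, gripper open.
Joint ranges: [-2.53, 2.53], [-0.77, 2.02], [0.04, 2.7], [-1, 4.14], [0.28, 2.66], [-3.11, 3.11]. Speed limits (rad/s): [2.57, 2.57, 3.14, 3.14, 3.14, 3.14].

INTERFACE

Orientations are given as [roll, pitch, yaw] about the fixed x, y, z axes, in that order (R = Rz(yaw) Ry(pitch) Rx(roll)).
In Python, from cell import robot, viewer gives the robot as it stands.
- The arm moves only by the tool step_arm, never from a script. Its argument "increments" is a list of rows, each an object with "delta_pos": the shift along the tool's x, y, z in cm, a list of three; "dr": the turn, a rotation vector about the tool's x, y, z in degrees, a list of three; "fingers": the closure, from -1 (fully open) to 1 (shut), so that 0 is half open. In form: [{"delta_pos": [tx, ty, tz], "dr": [wx, wy, wz], "fingers": fingers}, ...]. A call has exactly 5 rows; each row is the pose to reach, as a shift and turn from the pose commanded when the call began, along the tool's axes at that moment; what a row does not reach only later rows make up. A row lasts 1/8 s, in which the tool goes at most 62.5 mm and 10.7 degrees, less where a joint would pass 70% of its speed; a pose out of reach is approached as far as the arm can. A call with a gripper value outside its range is refused whole. The fingers move at their own pace and stop on an object; "newtons" is the grip in N (left out, the last holds). Time passes only in rows, so rows that repeat a pose let the fingers close, or fill a call up. It gives the time, the measured TCP pose, the force, the opening and the grip force at its end, in the units of the state.
- robot.observe(): the state, without advancing time (a new reading comes with each control period).
- viewer.read_camera(name): name is "side" or "top" or "wrist"; returns the picture (400x640x3 uint8, red, green, blue); there is no depth.
- viewer.camera_params(name): a dict with "K" (3x3 intrinsics, pixels), "T" (4x4, takes a point from camera to world coordinates). Camera axes: x right, y down, z forward; pixel columns grow to the right and rows downward; lengths in m; the calibration is good to about 2 mm. A picture is of the moment at which its call begins: read the wrist's pose just before it. camera_params takes no time and is no camera call; for the wrist camera it gives the pose at the moment of the call.
- robot.hand_in(): hands the job in; it is judged then, once.
The state is a dict: "time": time; "qpos": joint angles; "qvel": joint speeds; "joint_efforts": joint torques, N m; "tool_pos": TCP position; "tool_rot": TCP orientation; "contact_force": force on the tool from outside, world axes, zero at the start; "torque": the same for the moment, N m; "opening": finger opening in m; "grip_force": force on a finger pad.
Only numpy, scipy, OpenCV 4.12 (cv2) and the standard library are available. Lean on these libraries where they do the work, as an engineer would, in place of code of your own. Each camera call takes 0.05 s, during which the arm holds its last target. There are 200 camera calls.

TASK

Stand the pale slatted board, which lies flat on the front runners of the white drying rack, on edge, squarely and about centrally, in the empty front slot so that it leans back against the front steel posts. Raise it steadily, without dropping or flinging it; then slide the red-knobbed keeper bolt all the way across in front of it. Leave the two boards behind it and the jars where they are.

Things in the scene. Friction and masses are not known exactly. Their poses are not given: they have to be found in the camera images.
- rack: White drying rack with steel posts, fixed to the table. Origin: on the table, midway between the two front posts, under the foot of their front faces. x points from the loading side (on the robot's right) to the back, y to a loader's left (roughly to the robot), z up; offsets below are in this frame, in mm. Posts: y = +/-55, 14 wide, 10 thick, 140 long, from z = 80, leaning back (to +x) by 12 degrees; rear pairs at x = 45 and 90.
- slot (a point): Middle of the front slot's floor (x = -12, z = 80 of the rack): a groove 24 mm wide (x = -24 to 0) and 10 mm deep, between the runners' ends and the feet of the front posts. The board stood in it, leaning on the front posts, has its centre at about x = +10, z = 159.
- runners_front (a point): Midway between the front ends of the two white runners, at the height of their tops (x = -134, z = 90 of the rack). Each is 20 wide, 30 deep, centred at y = +/-55, and runs back to x = -24. Between them it is open down to the table from x = -134 to -35; legs 22 mm square under them at x = -115.
- board_center (a point): Pale slatted board to be stood up: rigid plate 160 (own x) x 140 (own y) x 12 mm (own z), 0.15 to 0.25 kg; the point is its centre. Starts flat on the runners (underside z = 90), 15 to 35 mm short of the front posts; slides freely. Pushed home, its centre is at x = -80 and its near edge overhangs by 26 mm: lifted there from below it pivots on its far edge, which slips into the slot.
- keeper (a joint): Keeper bolt: 0 = fully open (drawn out to the loader's left), 0.11 m = fully across in front of the slot; slides towards the rack's -y, with about 1.5 N of friction, and stays where it is left. Starts 0 to 15 mm from open.
- keeper_knob (a point): Centre of the red upright knob on the bolt (it runs on a track on the rack's +y side), a cylinder 18 mm across and 45 tall. At x = -25, z = 177.5 of the rack, y = 225 when open and 115 when fully across.
- keeper_bar_end (a point): Free end of the bolt's bar (10 mm square steel bar, 125 long, along the rack's y, axis at x = -25, z = 150 of the rack): y = 110 when open, 0 when fully across.
- board_mid_center (a point): wooden jar board (160 x 140 x 12 mm, darker wood) that already stands in the rack's middle slot; a bystander. The point is its centre.
- board_back_center (a point): wooden jar board (160 x 140 x 12 mm, darker wood) that already stands in the rack's back slot; a bystander. The point is its centre.
- jar_red_center (a point): Foil-wrapped jar with a red lid, 82 mm across, 116 tall, standing apart from the rack, to the robot's left or right; a bystander. The point is its centre, 58 mm above the table.
- jar_yellow_center (a point): Foil-wrapped jar with a yellow lid, 82 mm across, 116 tall, standing apart from the rack, to the robot's left or right; a bystander. The point is its centre, 58 mm above the table.
- jar_green_center (a point): Foil-wrapped jar with a green lid, 82 mm across, 116 tall, standing apart from the rack, to the robot's left or right; a bystander. The point is its centre, 58 mm above the table.
- jar_orange_center (a point): Foil-wrapped jar with an orange lid, 82 mm across, 116 tall, standing apart from the rack, to the robot's left or right; a bystander. The point is its centre, 58 mm above the table.
Mind the look-alikes: they are no part of the job. There is more than one size of the part that bears board_center; the job needs the middle-sized.

How it is judged:
On the way:
1. the pale board stands on edge in the front slot while the keeper is still open (x of board_center in the frame of rack between -0.015 and 0.03 m and y of board_center in the frame of rack between -0.03 and 0.03 m and z of board_center in the frame of rack between 0.15 and 0.168 m and angle between the z axis of board_center and the x axis of rack, either way round below 0.4 rad and value of joint keeper below 0.03 m), for 0.2 s.
At the end, for the whole second after the job is handed in: Pale board at rest on edge in the front slot (centre -15 to +30 mm from the posts' foot along the rack's x, within 30 mm of its middle line, 150 to 168 mm high; face within 0.40 rad of square to the rack's x), and the keeper is across (joint above 0.10 m) (x of board_center in the frame of rack between -0.015 and 0.03 m and y of board_center in the frame of rack between -0.03 and 0.03 m and z of board_center in the frame of rack between 0.15 and 0.168 m and angle between the z axis of board_center and the x axis of rack, either way round below 0.4 rad and value of joint keeper above 0.1 m and linear speed of board below 0.02 m/s); the robot touches nothing.
It fails at once if the pale board is flung or dropped (turns faster than 6 rad/s, or its centre comes below 60 mm) (angular speed of board above 6 rad/s or height (world z) of board_center below 0.06 m).
It fails at once if one of the two rear boards is shifted by more than 20 mm (distance of any of board_mid_center, board_back_center from where it was at the start of the episode above 0.02 m).
It fails at once if a jar is shifted by more than 25 mm (distance of any of jar_red_center, jar_yellow_center, jar_green_center, jar_orange_center from where it was at the start of the episode above 0.025 m).
It also fails if it takes over 58 s, if anything falls off the work surface, if the arm or the gripper's body presses on something with over 40 N, if the wrist force passes 120 N, or if a joint passes its speed limit or range.

## Working session

There is one attempt and no reset: what is moved stays moved. The work goes in short steps, Python scripts to look and compute and a tool call to move; the robot and the scene stay as the last step left them, time stands still between calls to the robot, and variables do not carry over. Pictures are saved under pics/ and viewed, at most 10 in all, crops included, and the job is handed in when it is done.

Besides the shell and the picture viewer there is one more tool, called after ">>>" as a command line: name --argument value ..., lists and objects as JSON in quotes. step_arm: Moves the arm, as the interface text tells. Its arguments: {"type":"object","properties":{"increments":{"type":"array"},"newtons":{"type":"number"}},"required":["increments"]}

```bash
ls; mkdir -p pics
python3 - <<'E'
from cell import robot, viewer
import cv2,numpy as np
for n in("top","side"):
    im=viewer.read_camera(n); cv2.imwrite(f"pics/{n}0.png",im[...,::-1])
    p=viewer.camera_params(n); print(n,np.round(p["K"],1).tolist(),np.round(p["T"],4).tolist())
s=robot.observe(); print(s["time"],s["tool_pos"],s["tool_rot"],s["opening"])
E
```

```text
pics
top [[395.1, 0.0, 313.0], [0.0, 395.1, 203.8], [0.0, 0.0, 1.0]] [[0.0147, -0.9979, 0.0634, 0.4792], [-0.9998, -0.0138, 0.0154, -0.0061], [-0.0145, -0.0636, -0.9979, 1.1244], [0.0, 0.0, 0.0, 1.0]]
side [[465.3, 0.0, 308.6], [0.0, 465.3, 196.6], [0.0, 0.0, 1.0]] [[0.9878, -0.0924, 0.1257, 0.358], [-0.155, -0.4891, 0.8584, -1.2121], [-0.0179, -0.8673, -0.4974, 0.8307], [0.0, 0.0, 0.0, 1.0]]
0.1 [0.1895359  0.48920411 0.22613129] [-3.14025646e+00 -1.64983356e-04  2.77186868e+00] 0.09145655334815486
```

View pics/top0.png

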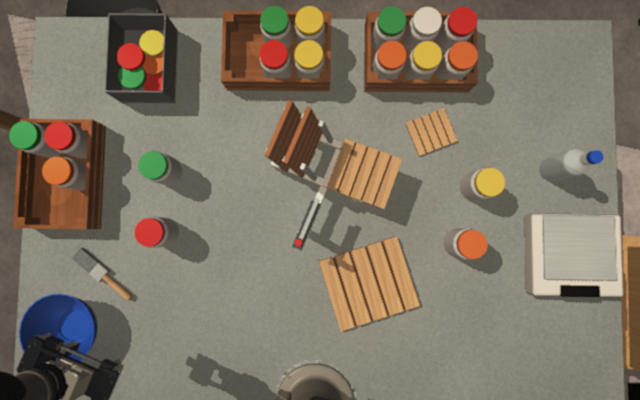

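View pics/side0.png

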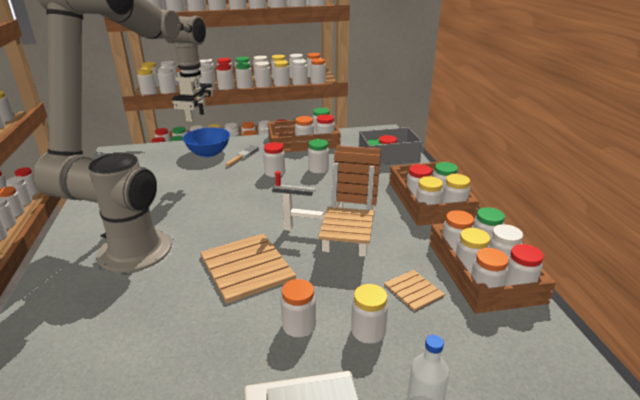

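The top view shows three pale slatted boards. The large one is at (370,283) and the small one at (432,132), both on the table. The middle-sized one at (366,173) lies on the rack, next to the dark boards at (295,140), so it fits the description. The red knob is at about (298,243). Next I'll measure and check this in a crop.

```bash
cat > h.py <<'E'
import numpy as np,cv2
from cell import robot,viewer
def ray(n,uv,z,p=None):
    p=p or viewer.camera_params(n); T=np.array(p["T"]); uv=np.atleast_2d(uv).astype(float)
    d=np.c_[uv,np.ones(len(uv))]@np.linalg.inv(p["K"]).T@T[:3,:3].T
    return T[:3,3]+d*((z-T[2,3])/d[:,2])[:,None]
def proj(n,P):
    p=viewer.camera_params(n);T=np.array(p["T"]);c=(np.atleast_2d(P)-T[:3,3])@T[:3,:3]
    c=c@np.array(p["K"]).T; return c[:,:2]/c[:,2:]
E
python3 - <<'E'
from h import *
im=cv2.imread("pics/top0.png"); hsv=cv2.cvtColor(im,cv2.COLOR_BGR2HSV)
for px in [(366,173),(350,180),(295,140),(370,283),(432,132),(300,242)]: print(px,hsv[px[1],px[0]])
m=cv2.inRange(hsv,(5,60,120),(22,200,255)); m=cv2.morphologyEx(m,cv2.MORPH_CLOSE,np.ones((5,5)))
for c in cv2.findContours(m,cv2.RETR_EXTERNAL,cv2.CHAIN_APPROX_NONE)[0]:
    if cv2.contourArea(c)<800: continue
    r=cv2.minAreaRect(c); print("rect",r)
    b=cv2.boxPoints(r)
    for z in(.102,.012):
        w=ray("top",b,z)[:,:2]; e=np.diff(np.r_[w,w[:1]],axis=0); print(z,np.round(w,3).tolist(),w.mean(0).round(4),np.linalg.norm(e,axis=1).round(3),np.degrees(np.arctan2(e[:,1],e[:,0])).round(1))
mr=cv2.inRange(hsv,(0,150,90),(6,255,255))|cv2.inRange(hsv,(174,150,90),(180,255,255))
n,l,st,ce=cv2.connectedComponentsWithStats(mr)
for i in range(1,n):
    if st[i,4]>8: print("red",st[i],ce[i].round(1))
c=im[90:260,250:420]; cv2.imwrite("pics/crop0.png",cv2.resize(c,None,fx=3.5,fy=3.5,interpolation=cv2.INTER_CUBIC))
E
```

```text
(366, 173) [ 16 126 209]
(350, 180) [ 16 126 209]
(295, 140) [ 12 158 179]
(370, 283) [ 16 129 203]
(432, 132) [ 15 127 206]
(300, 242) [  1 189 205]
rect ((368.6819152832031, 283.2638854980469), (75.03147888183594, 84.21086120605469), 72.12130737304688)
0.102 [[0.398, -0.003], [0.468, -0.208], [0.288, -0.267], [0.219, -0.064]] [ 0.3432 -0.1353] [0.217 0.189 0.214 0.189] [ -71.3 -162.   108.6   18.8]
0.012 [[0.391, -0.003], [0.467, -0.226], [0.271, -0.29], [0.196, -0.069]] [ 0.3312 -0.1467] [0.236 0.206 0.233 0.206] [ -71.3 -162.   108.6   18.8]
rect ((51.448768615722656, 190.3453826904297), (72.92679595947266, 78.73432159423828), 3.468229293823242)
0.102 [[0.471, 0.794], [0.679, 0.794], [0.67, 0.599], [0.463, 0.601]] [0.5707 0.697 ] [0.208 0.195 0.207 0.193] [ 1.000e-01 -9.280e+01  1.794e+02  8.740e+01]
0.012 [[0.471, 0.864], [0.697, 0.864], [0.686, 0.652], [0.461, 0.655]] [0.5788 0.7589] [0.226 0.212 0.225 0.21 ] [ 1.000e-01 -9.280e+01  1.794e+02  8.740e+01]
rect ((363.98480224609375, 173.27493286132812), (62.646366119384766, 54.67527389526367), 20.095232009887695)
0.102 [[0.585, -
[... 1314 characters left out ...]
 -89.6 -178.9   90.5    1.7]
rect ((312.38958740234375, 37.06026840209961), (64.7115478515625, 42.66105270385742), 81.34745788574219)
0.102 [[1.068, 0.089], [1.087, -0.024], [0.911, -0.052], [0.893, 0.06]] [0.9899 0.0181] [0.114 0.178 0.113 0.178] [ -80.7 -171.    99.4    9.4]
0.012 [[1.12, 0.097], [1.14, -0.026], [0.949, -0.056], [0.929, 0.065]] [1.0348 0.0202] [0.124 0.193 0.123 0.193] [ -80.7 -171.    99.4    9.4]
red [448   7  29  29 655] [462.2  20.8]
red [259  40  29  29 646] [273.3  53.7]
red [117  43  27  27 571] [129.5  55.7]
red [143  73  19  18 256] [152.8  81.8]
red [ 44 121  29  29 657] [ 58.1 135. ]
red [135 218  28  28 627] [148.7 231.9]
red [295 239   7   7  42] [298.1 242.2]
```

View pics/crop0.png

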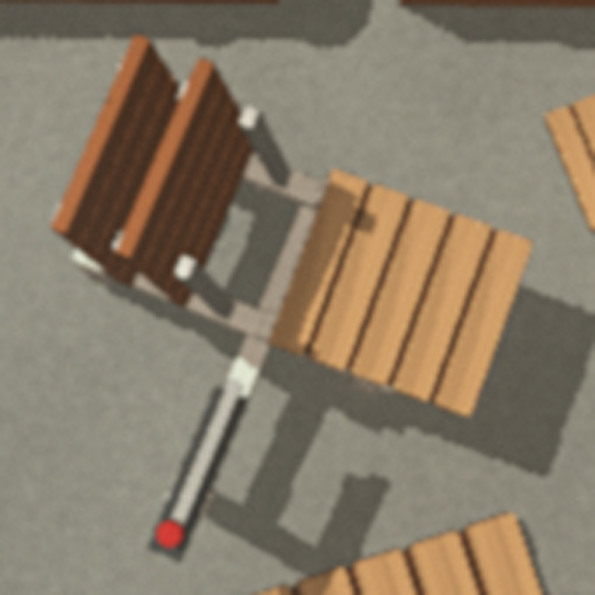

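The crop confirms the middle-sized board, measured at 0.163 x 0.143 against a nominal 0.160 x 0.140. The post tops are at crop (249,117) and (185,266), and the knob is at (169,534). Next I'll work out the rack pose.

Run:
```python
from h import *
pt=ray("top",np.array([(249,117),(185,266)])/3.5+[250,90],.216)[:,:2]
k=ray("top",(298.1,242.2),.200)[0,:2]
d=pt[1]-pt[0]; print("posts",pt.round(4),np.linalg.norm(d)); ya=np.arctan2(d[1],d[0])-np.pi/2; print("yaw posts",np.degrees(ya))
for yaw in (ya,np.radians(70.6)):
    ex=np.array([np.cos(yaw),np.sin(yaw)]);ey=np.array([-ex[1],ex[0]])
    o=pt.mean(0)-ex*.034
    R=lambda w:np.c_[(w-o)@ex,(w-o)@ey]
    print("o",o.round(4),"knob",R(k[None]).round(4),"board",R(np.array([[.6259,-.1215]])).round(4))
    print("home tcp pts: near edge",(o-.16*ex).round(4))
im=cv2.imread("pics/side0.png");hsv=cv2.cvtColor(im,cv2.COLOR_BGR2HSV)
m=cv2.inRange(hsv[150:200,255:290],(0,120,60),(8,255,255))|cv2.inRange(hsv[150:200,255:290],(172,120,60),(180,255,255))
n,l,st,ce=cv2.connectedComponentsWithStats(m);print(st[1:]+[255,150,0,0,0],ce[1:]+[255,150])
def P(x,y,z):return np.r_[o+ex*x+ey*y,z]
print(proj("side",[P(-.025,.22,.1775),P(-.16,.07,.102),P(-.16,-.07,.102),P(.034,.055,.216),P(.034,-.055,.216)]).round(1))
# jars
for nme,uv in dict(y=(490,183),o=(470,243),r=(149,232),g=(152,165)).items(): print(nme,ray("top",uv,.116)[0].round(3))
s=robot.observe();print(s["qpos"])
```

```text
posts [[ 0.7251 -0.0082]
 [ 0.6244  0.0329]] 0.1087341487472528
yaw posts 67.81620002182053
o [ 0.6619 -0.0191] knob [[-0.0245  0.2213]] board [[-0.1084 -0.0053]]
home tcp pts: near edge [ 0.6015 -0.1673]
o [ 0.6635 -0.0197] knob [[-0.0137  0.2239]] board [[-0.1085  0.0016]]
home tcp pts: near edge [ 0.6103 -0.1706]
[[265 150  18   4  55]
 [275 171   6  15  76]] [[272.98181818 151.14545455]
 [277.23684211 177.76315789]]
[[278.  180.4]
 [320.1 230.3]
 [370.5 234.8]
 [335.1 163.9]
 [371.8 166.2]]
y [ 0.603 -0.441  0.116]
o [ 0.449 -0.389  0.116]
r [0.465 0.429 0.116]
g [0.638 0.428 0.116]
[ 1.05504169e+00  3.42623210e-01  1.52491766e+00 -3.26187634e-05
  1.27539777e+00 -1.46021255e-01]
```

The rack is at yaw 68° with its origin at (0.662,-0.019). The knob check gives x=-24.5 mm, which matches. The board is 28 mm short of the posts and turned about 2.5°.

Plan:
1. Grip the near (-x,+y) corner diagonally with a horizontal tool, at world heading 23°.
2. Slide the board home.
3. Swing it up about the far edge.

First I'll move clear, which also collects data for a kinematic fit.

>>> step_arm --increments '[{"delta_pos":[-4,-4,-6],"dr":[0,0,0],"fingers":-1},{"delta_pos":[-8,-8,-10],"dr":[0,0,0],"fingers":-1},{"delta_pos":[-12,-13,-12],"dr":[0,0,0],"fingers":-1},{"delta_pos":[-16,-18,-12],"dr":[0,0,0],"fingers":-1},{"delta_pos":[-20,-22,-12],"dr":[0,0,0],"fingers":-1}]'

```text
time: 0.72
tool_pos: [0.2881, 0.2321, 0.3462]
tool_rot: [3.141, 0.001, 2.773]
contact_force: [0.7, -0.9, 0.5]
opening: 0.0919
grip_force: 0.0
```

```bash
cat > log.py <<'E'
import json,sys;sys.path.insert(0,'.')
from h import *
s=robot.observe();open("log.txt","a").write(json.dumps([list(map(float,s[k])) for k in("qpos","tool_pos","tool_rot")])+"\n")
print(round(float(s["time"]),2),*[np.round(s[k],3).tolist() for k in("qpos","tool_pos","tool_rot","contact_force")])
E
python3 log.py
```

```text
0.72 [0.47, -0.03, 1.649, -0.0, 1.522, -0.732] [0.288, 0.232, 0.346] [3.141, 0.001, 2.773] [0.719, -0.85, 0.49]
```

>>> step_arm --increments '[{"delta_pos":[-4,-5,0],"dr":[0,4,0],"fingers":-1},{"delta_pos":[-8,-10,0],"dr":[0,8,0],"fingers":-1},{"delta_pos":[-12,-14,0],"dr":[0,12,0],"fingers":-1},{"delta_pos":[-16,-18,0],"dr":[0,16,0],"fingers":-1},{"delta_pos":[-20,-22,0],"dr":[0,20,0],"fingers":-1}]'

```text
time: 1.35
tool_pos: [0.3953, -0.0456, 0.3457]
tool_rot: [3.141, -0.351, 2.771]
contact_force: [0.8, 1.0, -0.1]
opening: 0.0914
grip_force: 0.0
```

```bash
python3 log.py
```

```text
1.35 [-0.322, 0.245, 1.387, 0.018, 1.86, -1.52] [0.395, -0.046, 0.346] [3.141, -0.351, 2.771] [0.783, 0.984, -0.053]
```

```bash
cat > fk.py <<'E'
import json,numpy as np
from scipy.spatial.transform import Rotation as Ro
from scipy.optimize import least_squares
X=[0,0,0,0,0,0,0,0]
def fk(q,p,s4=1):
    h,L2,L3,Lt,d1,a1,a3=p
    R1=Ro.from_euler('z',q[0]);R2=R1*Ro.from_euler('y',q[1]);R3=R2*Ro.from_euler('y',q[2])
    R=R3*Ro.from_euler('z',s4*q[3])*Ro.from_euler('y',q[4])*Ro.from_euler('z',q[5]+np.pi/2)
    return R1.apply([a1,d1,h])+R2.apply([0,0,L2])+R3.apply([a3,0,L3])+R.apply([0,0,Lt]),R
E
cat > fit.py <<'E'
from fk import *
D=[json.loads(l) for l in open("log.txt")]
D.insert(0,[[1.05504169,.342623210,1.52491766,-3.26e-05,1.27539777,-.146021255],[.1895359,.48920411,.22613129],[-3.14025646,-1.65e-4,2.77186868]])
for mask in ([1]*5+[0,0],[1]*7):
  for s4 in(1,-1):
    m=np.array(mask,float)
    f=lambda p:np.r_[np.concatenate([fk(q,p*m,s4)[0]-t for q,t,r in D]),1e-3*(p-[.3,.4,.4,.3,.08,0,0])]
    r=least_squares(f,[.3,.4,.4,.3,.08,0,0]);p=r.x*m
    print(s4,p.round(4),"res mm",1e3*np.abs(f(r.x)[:-7]).max().round(5),"rot",max((fk(q,p,s4)[1].inv()*Ro.from_euler('xyz',o)).magnitude() for q,t,o in D).round(4))
E
python3 fit.py
```

```text
Traceback (most recent call last):
  File "fit.py", line 9, in <module>
    print(s4,p.round(4),"res mm",1e3*np.abs(f(r.x)[:-7]).max().round(5),"rot",max((fk(q,p,s4)[1].inv()*Ro.from_euler('xyz',o)).magnitude() for q,t,o in D).round(4))
                                                                              ^^^^^^^^^^^^^^^^^^^^^^^^^^^^^^^^^^^^^^^^^^^^^^^^^^^^^^^^^^^^^^^^^^^^^^^^^^^^^^^^^^
AttributeError: 'float' object has no attribute 'round'
```

>>> step_arm --increments '[{"delta_pos":[0,0,-3],"dr":[-6,0,0],"fingers":-1},{"delta_pos":[0,0,-6],"dr":[-12,0,0],"fingers":-1},{"delta_pos":[0,0,-6],"dr":[-18,0,0],"fingers":-1},{"delta_pos":[0,0,-6],"dr":[-24,0,0],"fingers":-1},{"delta_pos":[0,0,-6],"dr":[-30,0,0],"fingers":-1}]'

```text
time: 1.98
tool_pos: [0.4141, -0.0512, 0.4019]
tool_rot: [2.615, -0.349, 2.771]
contact_force: [-0.0, -0.6, 0.5]
opening: 0.0917
grip_force: 0.0
```

```bash
python3 log.py; python3 fit.py
```

```text
1.98 [-0.638, 0.235, 1.359, 0.46, 1.983, -1.651] [0.414, -0.051, 0.402] [2.615, -0.349, 2.771] [-0.029, -0.605, 0.529]Traceback (most recent call last):
  File "fit.py", line 9, in <module>
    print(s4,p.round(4),"res mm",1e3*np.abs(f(r.x)[:-7]).max().round(5),"rot",max((fk(q,p,s4)[1].inv()*Ro.from_euler('xyz',o)).magnitude() for q,t,o in D).round(4))
                                                                              ^^^^^^^^^^^^^^^^^^^^^^^^^^^^^^^^^^^^^^^^^^^^^^^^^^^^^^^^^^^^^^^^^^^^^^^^^^^^^^^^^^
AttributeError: 'float' object has no attribute 'round'
```

```bash
sed -i 's/for q,t,o in D).round(4))/for q,t,o in D))/' fit.py; python3 fit.py
```

```text
1 [0.1925 0.4792 0.3778 0.3069 0.0776 0.     0.    ] res mm 3.8600000000000003 rot 8.557464973095363e-09
-1 [0.0562 0.3532 0.3512 0.0341 0.1137 0.     0.    ] res mm 118.35 rot 0.9193891190431305
1 [ 0.2229  0.5062  0.3796  0.3181  0.0764 -0.      0.0465] res mm 0.0 rot 8.557464973095363e-09
-1 [-0.7244 -0.3144  0.5229 -0.2619  0.0823 -0.2223 -1.1833] res mm 48.03 rot 0.9193891190431305
```

```bash
cat > plan.py <<'E'
from fk import *
P=[.2229,.5062,.3796,.3181,.0764,0,.0465]
LO=np.array([-2.53,-.77,.04,-1,.28,-3.11]);HI=np.array([2.53,2.02,2.7,4.14,2.66,3.11])
YAW=np.radians(68);RR=Ro.from_euler('z',YAW);O=np.array([.662,-.019,0])
def tool(th,C,yaw=0,d=.020,phi=45,flip=1,back=0):
    th=np.radians(th);phi=np.radians(phi);u=np.array([-np.cos(th),0,np.sin(th)]);n=np.array([np.sin(th),0,np.cos(th)]);w=np.array([0,1.,0])
    t=-u*np.sin(phi)-w*np.cos(phi); rel=-.006*n+.16*u+.07*w+(d-back)*t
    Y=Ro.from_euler('z',np.radians(yaw)); y=flip*n
    R=Ro.from_matrix(np.c_[np.cross(y,t),y,t])
    return O+RR.apply(np.array(C)+Y.apply(rel)),RR*Y*R
def ik(T,q0):
    f=lambda q:(lambda a:np.r_[(a[0]-T[0])*5,(a[1].inv()*T[1]).as_rotvec()])(fk(q,P))
    r=least_squares(f,np.clip(q0,LO+1e-3,HI-1e-3),bounds=(LO,HI));return r.x,np.abs(r.fun).max()
def Cz(th,low=.082):
    lo=max(low,.091-.024*np.tan(np.radians(min(th,80)))) if th<80 else low
    return lo+max(0,.012*np.cos(np.radians(th)))
def row(T0,T1):
    d=T0[1].inv().apply(T1[0]-T0[0])*100;r=np.degrees((T0[1].inv()*T1[1]).as_rotvec());return d.round(2).tolist(),r.round(1).tolist()
E
python3 - <<'E'
from plan import *
q0=np.array(json.loads(open("log.txt").readlines()[-1])[0])
for phi in(45,60,30):
 for fl in(1,-1):
  best=None
  for s4 in(.5,1.5,2.5,3.2):
   for s6 in(-2,-.5,1,2.5):
    q,e=ik(tool(9,(-.028,-.005,Cz(0)),2.4,flip=fl,phi=phi),[q0[0],.3,1.9,s4,1.2,s6])
    if e<1e-3:
     qs=[q];es=[]
     for th in np.linspace(9,102,16):
      qq,e=ik(tool(th,(-.002,.01,Cz(th)),flip=fl,phi=phi),qs[-1]);qs.append(qq);es.append(e)
     qb,eb=ik(tool(9,(-.028,-.005,Cz(0)),2.4,flip=fl,phi=phi,back=.1),q)
     k=max(es)+eb
     if best is None or k<best[0]: best=(k,q,qs[-1],qb,np.abs(np.diff(qs,axis=0)).max())
  print(phi,fl,None if best is None else [np.round(b,2).tolist() for b in best])
E
```

```text
45 1 None
45 -1 [0.1, [-1.03, 0.9, 2.13, 1.66, 1.45, 0.0], [0.17, 0.31, 1.85, -1.0, 0.61, 2.78], [-1.29, 0.87, 2.18, 1.41, 1.47, -0.02], 1.34]
60 1 [0.0, [-1.02, 0.9, 1.92, 1.38, 1.49, -2.9], [0.13, 0.35, 1.67, -0.58, 0.82, -0.77], [-1.22, 0.88, 1.9, 1.19, 1.57, -2.88], 0.31]
60 -1 [0.0, [-1.02, 0.9, 1.92, 1.38, 1.49, 0.24], [0.13, 0.35, 1.67, -0.58, 0.82, 2.37], [-1.22, 0.88, 1.9, 1.19, 1.57, 0.26], 0.31]
30 1 [0.07, [-0.98, 0.95, 2.3, 1.99, 1.54, 2.9], [0.17, 0.36, 2.13, 4.14, 0.64, 0.76], [-1.3, 0.98, 2.44, 1.68, 1.52, 2.73], 0.38]
30 -1 [0.07, [-0.98, 0.95, 2.3, 1.99, 1.54, -0.24], [0.17, 0.36, 2.13, 4.14, 0.64, -2.38], [-1.3, 0.98, 2.44, 1.68, 1.52, -0.41], 0.38]
```

```bash
cat > cur.py <<'E'
from plan import *
from cell import robot
def cur():
    s=robot.observe();return (np.array(s["tool_pos"]),Ro.from_euler('xyz',s["tool_rot"])),np.array(s["qpos"])
K=dict(phi=60,flip=-1)
E
python3 - <<'E'
from cur import *
T,q=cur()
pre=tool(9,(-.028,-.005,Cz(0)),2.4,back=.1,**K)
gr=tool(9,(-.028,-.005,Cz(0)),2.4,**K)
up=(pre[0]+[0,0,.13],pre[1])
print("pre",pre[0].round(3),"gr",gr[0].round(3),"z-axis",pre[1].as_matrix()[:,2].round(2))
print(row(T,up))
for i in np.linspace(.1,1,10):
    Ti=(T[0]+i*(up[0]-T[0]),T[1]*Ro.from_rotvec(i*(T[1].inv()*up[1]).as_rotvec()))
    q,e=ik(Ti,q);print(i.round(1),q.round(2),round(e,4))
for N in(pre,gr):
    q,e=ik(N,q);print(q.round(2),round(e,4))
E
```

```text
pre [ 0.476 -0.224  0.133] gr [ 0.552 -0.16   0.119] z-axis [ 0.76  0.64 -0.14]
([-16.08, -16.49, 0.74], [-55.3, 78.3, 147.3])
0.1 [-0.69  0.35  1.33  0.52  2.07 -1.44] 0.0
0.2 [-0.75  0.44  1.33  0.6   2.13 -1.23] 0.0
0.3 [-0.81  0.53  1.35  0.69  2.16 -1.01] 0.0
0.4 [-0.88  0.6   1.39  0.78  2.17 -0.79] 0.0
0.5 [-0.94  0.65  1.46  0.87  2.14 -0.57] 0.0
0.6 [-1.01  0.68  1.53  0.95  2.09 -0.35] 0.0
0.7 [-1.08  0.69  1.62  1.02  2.02 -0.14] 0.0
0.8 [-1.14  0.68  1.72  1.09  1.92  0.07] 0.0
0.9 [-1.19  0.66  1.81  1.15  1.8   0.29] 0.0
1.0 [-1.22  0.61  1.89  1.21  1.67  0.52] 0.0
[-1.22  0.88  1.9   1.19  1.57  0.26] 0.0
[-1.02  0.9   1.92  1.38  1.49  0.24] 0.0
```

>>> step_arm --increments '[{"delta_pos":[-3.2,-3.3,0.1],"dr":[-3.3,4.7,8.8],"fingers":-1},{"delta_pos":[-6.4,-6.6,0.3],"dr":[-6.6,9.4,17.7],"fingers":-1},{"delta_pos":[-9.6,-9.9,0.4],"dr":[-9.9,14.1,26.5],"fingers":-1},{"delta_pos":[-12.8,-13.2,0.6],"dr":[-13.2,18.8,35.4],"fingers":-1},{"delta_pos":[-16,-16.5,0.7],"dr":[-16.5,23.5,44.2],"fingers":-1}]'

```text
time: 2.6
tool_pos: [0.476, -0.2254, 0.2626]
tool_rot: [2.809, -1.083, 2.074]
contact_force: [1.7, -0.3, 0.9]
opening: 0.0919
grip_force: 0.0
```

>>> step_arm --increments '[{"delta_pos":[0,0,0],"dr":[-3.3,4.7,8.8],"fingers":-1},{"delta_pos":[0,0,0],"dr":[-6.6,9.4,17.7],"fingers":-1},{"delta_pos":[0,0,0],"dr":[-9.9,14.1,26.5],"fingers":-1},{"delta_pos":[0,0,0],"dr":[-13.2,18.8,35.4],"fingers":-1},{"delta_pos":[0,0,0],"dr":[-16.5,23.5,44.2],"fingers":-1}]'

```text
time: 3.22
tool_pos: [0.4757, -0.2245, 0.2634]
tool_rot: [-1.789, -1.047, -0.038]
contact_force: [0.1, -0.3, 0.2]
opening: 0.092
grip_force: 0.0
```

>>> step_arm --increments '[{"delta_pos":[0,0,0],"dr":[-3.3,4.7,8.8],"fingers":-1},{"delta_pos":[0,0,0],"dr":[-6.6,9.4,17.7],"fingers":-1},{"delta_pos":[0,0,0],"dr":[-9.9,14.1,26.5],"fingers":-1},{"delta_pos":[0,0,0],"dr":[-13.2,18.8,35.4],"fingers":-1},{"delta_pos":[0,0,0],"dr":[-16.5,23.5,44.2],"fingers":-1}]'

```text
time: 3.85
tool_pos: [0.4756, -0.2246, 0.2635]
tool_rot: [-1.646, -0.314, -0.694]
contact_force: [0.0, -0.4, 0.7]
opening: 0.092
grip_force: 0.0
```

```bash
python3 log.py
python3 - <<'E'
from cur import *
T,q=cur()
pre=tool(9,(-.028,-.005,Cz(0)),2.4,back=.1,**K);up=(pre[0]+[0,0,.13],pre[1])
print(row(T,up),row(T,pre),fk(q,P)[0]-T[0])
E
```

```text
3.85 [-1.191, 0.7, 1.758, 1.149, 1.805, 0.3] [0.476, -0.225, 0.263] [-1.646, -0.314, -0.694] [0.042, -0.361, 0.723]
([0.01, 0.05, 0.08], [-5.3, 7.9, 14.4]) ([-4.01, 12.38, 1.01], [-5.3, 7.9, 14.4]) [ 1.24521717e-05  1.42865518e-05 -1.35567572e-06]
```

The kinematic fit is accurate to about 0.02 mm. I'll finish the turn, then look with the wrist camera.

>>> step_arm --increments '[{"delta_pos":[0,0,0],"dr":[-2.6,4,7.2],"fingers":-1},{"delta_pos":[-1,3,0.3],"dr":[-5.3,7.9,14.4],"fingers":-1},{"delta_pos":[-2,6,0.5],"dr":[-5.3,7.9,14.4],"fingers":-1},{"delta_pos":[-2,6,0.5],"dr":[-5.3,7.9,14.4],"fingers":-1},{"delta_pos":[-2,6,0.5],"dr":[-5.3,7.9,14.4],"fingers":-1}]'

```text
time: 4.47
tool_pos: [0.4761, -0.2242, 0.2013]
tool_rot: [-1.704, -0.084, -0.856]
contact_force: [0.8, -0.7, -0.0]
opening: 0.0917
grip_force: 0.0
```

```bash
python3 log.py
python3 - <<'E'
from h import *
from cur import cur,tool,K,Cz,row
im=viewer.read_camera("wrist");p=viewer.camera_params("wrist");np.savez("w1.npz",K=p["K"],T=p["T"])
cv2.imwrite("pics/w1.png",im[...,::-1])
E
```

```text
4.47 [-1.224, 0.736, 1.901, 1.194, 1.622, 0.386] [0.476, -0.224, 0.201] [-1.704, -0.084, -0.856] [0.763, -0.677, -0.034]
```

View pics/w1.png

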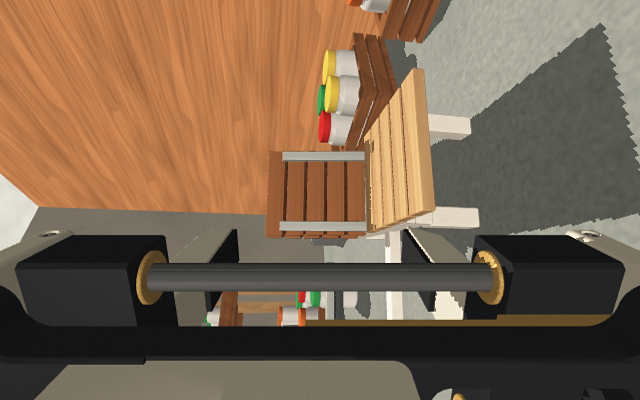

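The wrist view is turned sideways, with world-down to the right. It shows the pale board's near edge from (420,68) to (433,212), with the runners just behind it and nothing blocking the corner. I'll compare its corners with the prediction.

Run:
```python
from h import *
from plan import *
z=np.load("w1.npz");p=dict(K=z["K"],T=z["T"])
im=cv2.imread("pics/w1.png");hsv=cv2.cvtColor(im,cv2.COLOR_BGR2HSV)
m=cv2.inRange(hsv,(8,60,100),(24,190,255));m[:60]=0;m[245:]=0;m[:,:366]=0;m[:,450:]=0
m=cv2.morphologyEx(m,cv2.MORPH_CLOSE,np.ones((5,5)))
c=max(cv2.findContours(m,0,2)[0],key=cv2.contourArea)
print("poly",cv2.approxPolyDP(cv2.convexHull(c),4,True)[:,0].tolist())
Y=Ro.from_euler('z',np.radians(2.4));C=np.array([-.028,-.005,.102])
R=np.array([O+RR.apply(C+Y.apply(v)) for v in [(-.16,.07,0),(-.16,-.07,0),(0,.07,0),(0,-.07,0),(-.16,.07,-.012),(-.16,-.07,-.012)]])
T=p["T"];cc=(R-T[:3,3])@T[:3,:3]@p["K"].T;print((cc[:,:2]/cc[:,2:]).round(1).tolist())
for v in [(-.134,.065,.09),(-.134,.045,.09),(-.134,-.045,.09)]:
    cc=(O+RR.apply(v)-T[:3,3])@T[:3,:3]@p["K"].T;print("runner",(cc[:2]/cc[2]).round(1))
```

```text
poly [[389, 60], [423, 69], [435, 209], [367, 232], [366, 60]]
[[423.7, 206.2], [412.9, 63.4], [366.4, 230.5], [363.6, 134.8], [436.8, 206.8], [424.6, 64.8]]
runner [408.1 222.2]
runner [407.3 203.1]
runner [403.8 122.7]
```

The prediction agrees to within about 3 px (about 3 mm towards +y), so I'll take the board's y as -0.002 and compute the approach.

Run:
```python
from cur import *
T,q=cur()
C=(-.028,-.002,Cz(0))
pre=tool(9,C,2.4,back=.1,**K)
print(row(T,pre)); 
gr=tool(9,C,2.4,d=.021,**K)
print(row(pre,gr), gr[0])
```

```text
([-0.85, 6.76, 0.78], [-0.1, 0.2, 0.4])
([0.0, -0.0, 10.1], [0.0, 0.0, 0.0]) [ 0.55001224 -0.15858685  0.11925838]
```

>>> step_arm --increments '[{"delta_pos":[-0.3,2.3,0.3],"dr":[0,0,0],"fingers":-1},{"delta_pos":[-0.6,4.6,0.6],"dr":[0,0.2,0.4],"fingers":-1},{"delta_pos":[-0.9,6.8,0.8],"dr":[0,0.2,0.4],"fingers":-1},{"delta_pos":[-0.9,6.8,0.8],"dr":[0,0.2,0.4],"fingers":-1},{"delta_pos":[-0.9,6.8,0.8],"dr":[0,0.2,0.4],"fingers":-1}]'

```text
time: 5.15
tool_pos: [0.4732, -0.2226, 0.1327]
tool_rot: [-1.705, -0.079, -0.86]
contact_force: [-0.0, -0.3, 0.2]
opening: 0.092
grip_force: 0.0
```

>>> step_arm --increments '[{"delta_pos":[0,0,2.5],"dr":[0,0,0],"fingers":-1},{"delta_pos":[0,0,5],"dr":[0,0,0],"fingers":-1},{"delta_pos":[0,0,7.5],"dr":[0,0,0],"fingers":-1},{"delta_pos":[0,0,10.1],"dr":[0,0,0],"fingers":-1},{"delta_pos":[0,0,10.1],"dr":[0,0,0],"fingers":-1}]'

```text
time: 5.78
tool_pos: [0.5501, -0.1564, 0.1193]
tool_rot: [-1.704, -0.079, -0.858]
contact_force: [-0.3, 0.3, -0.0]
opening: 0.0914
grip_force: 0.0
```

```bash
python3 log.py
python3 - <<'E'
from h import *
cv2.imwrite("pics/s1.png",cv2.resize(viewer.read_camera("side")[130:270,180:420,::-1],None,fx=3,fy=3,interpolation=cv2.INTER_CUBIC))
E
```

```text
5.78 [-1.023, 0.901, 1.93, 1.384, 1.491, 0.228] [0.55, -0.156, 0.119] [-1.704, -0.079, -0.858] [-0.343, 0.29, -0.024]
```

View pics/s1.png

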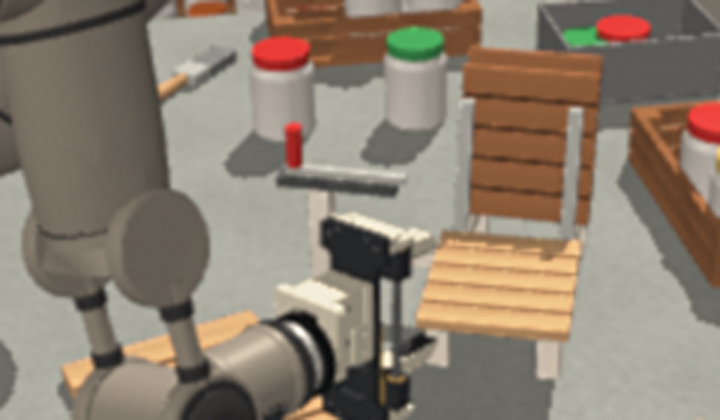

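The open fingers straddle the near-left corner of the board at crop (425,330), one above and one below. I'll close gently, so the lower finger lifts the corner to about 9°.

>>> step_arm --increments '[{"delta_pos":[0,0,0],"dr":[0,0,0],"fingers":-0.4},{"delta_pos":[0,0,0],"dr":[0,0,0],"fingers":0.0},{"delta_pos":[0,0,0],"dr":[0,0,0],"fingers":0.2},{"delta_pos":[0,0,0],"dr":[0,0,0],"fingers":0.35},{"delta_pos":[0,0,0],"dr":[0,0,0],"fingers":0.5}]' --newtons 30

```text
time: 6.45
tool_pos: [0.5494, -0.158, 0.1181]
tool_rot: [-1.705, -0.077, -0.861]
contact_force: [-1.0, 0.0, -0.5]
opening: 0.0462
grip_force: 0.5
```

>>> step_arm --increments '[{"delta_pos":[0,0,0],"dr":[0,0,0],"fingers":0.6},{"delta_pos":[0,0,0],"dr":[0,0,0],"fingers":0.7},{"delta_pos":[0,0,0],"dr":[0,0,0],"fingers":0.8},{"delta_pos":[0,0,0],"dr":[0,0,0],"fingers":1},{"delta_pos":[0,0,0],"dr":[0,0,0],"fingers":1}]' --newtons 50

```text
time: 7.08
tool_pos: [0.5496, -0.1578, 0.1183]
tool_rot: [-1.705, -0.078, -0.86]
contact_force: [-0.4, -0.5, -0.7]
opening: 0.0115
grip_force: 50.0
```

```bash
python3 log.py
python3 - <<'E'
from h import *
cv2.imwrite("pics/s2.png",np.hstack([cv2.resize(viewer.read_camera("side")[150:250,280:400,::-1],(400,333)),cv2.resize(viewer.read_camera("top")[120:230,290:422,::-1],(400,333))]))
E
```

```text
7.08 [-1.025, 0.903, 1.93, 1.384, 1.49, 0.228] [0.55, -0.158, 0.118] [-1.705, -0.078, -0.86] [-0.404, -0.503, -0.665]
```

View pics/s2.png

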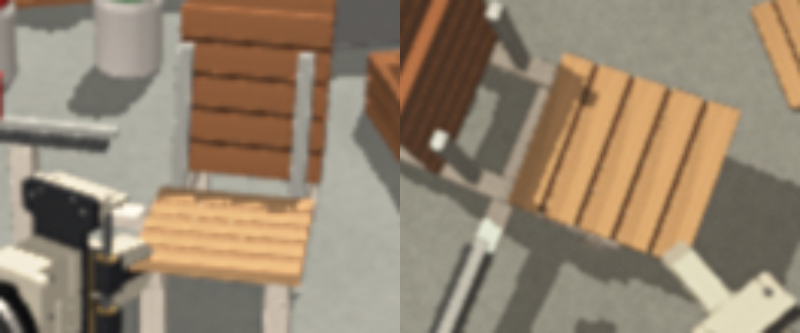

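The grip holds: opening 11.5 mm at 50 N, with the corner lifted and the far edge still flat by the rack at right-panel (515,200)-(565,55). Next I'll compute the slide home and the swing.

```bash
cat > swing.py <<'E'
from cur import *
D=dict(d=.021,**K)
wp=[tool(9,(-.028,-.002,.103),2.4,**D)]
for f in(.33,.66,1): wp.append(tool(9,(-.028+.025*f,-.002+.010*f,.103),2.4*(1-f),**D))
wp+=[wp[-1]]*2
for th in np.linspace(9,99,31)[1:]: wp.append(tool(th,(-.003,.008,max(Cz(th,.084),.103-.01*(th-9)/9 if th<27 else 0)),**D))
if __name__=="__main__":
    q=cur()[1];qs=[q]
    for t in wp: 
        q,e=ik(t,q);qs.append(q); assert e<1e-3,e
    print("max dq",np.abs(np.diff(qs,axis=0)).max(0).round(2),q.round(2))
    for k in range(0,len(wp)-5,5):
        print(k,[row(wp[k],wp[k+j]) for j in range(1,6)])
E
python3 swing.py
```

```text
max dq [0.05 0.05 0.04 0.15 0.05 0.15] [ 0.09  0.32  1.7  -0.52  0.77  2.31]
0 [([-0.88, -0.14, 0.54], [-0.1, 0.8, 0.1]), ([-1.76, -0.29, 1.09], [-0.1, 1.6, 0.2]), ([-2.66, -0.44, 1.66], [-0.2, 2.4, 0.3]), ([-2.66, -0.44, 1.66], [-0.2, 2.4, 0.3]), ([-2.66, -0.44, 1.66], [-0.2, 2.4, 0.3])]
5 [([-0.02, -0.41, 0.03], [-2.6, 0.0, -1.5]), ([-0.06, -0.83, 0.1], [-5.2, 0.0, -3.0]), ([-0.1, -1.48, 0.17], [-7.8, 0.0, -4.5]), ([-0.15, -2.19, 0.27], [-10.4, 0.0, -6.0]), ([-0.23, -2.9, 0.39], [-13.0, 0.0, -7.5])]
10 [([0.0, -0.72, -0.0], [-2.6, 0.0, -1.5]), ([-0.02, -1.43, 0.03], [-5.2, 0.0, -3.0]), ([-0.06, -2.14, 0.1], [-7.8, -0.0, -4.5]), ([-0.12, -2.85, 0.2], [-10.4, 0.0, -6.0]), ([-0.2, -3.54, 0.34], [-13.0, 0.0, -7.5])]
15 [([-0.01, -0.71, 0.01], [-2.6, 0.0, -1.5]), ([-0.03, -1.42, 0.06], [-5.2, 0.0, -3.0]), ([-0.08, -2.13, 0.14], [-7.8, 0.0, -4.5]), ([-0.15, -2.82, 0.26], [-10.4, -0.0, -6.0]), ([-0.24, -3.51, 0.41], [-13.0, 0.0, -7.5])]
20 [([-0.01, -0.71, 0.03], [-2.6, 0.0, -1.5]), ([-0.05, -1.42, 0.09], [-5.2, 0.0, -3.0]), ([-0.11, -2.13, 0.18], [-7.8, 0.0, -4.5]), ([-0.18, -2.83, 0.31], [-10.4, 0.0, -6.0]), ([-0.28, -3.53, 0.48], [-13.0, -0.0, -7.5])]
25 [([-0.02, -0.72, 0.04], [-2.6, 0.0, -1.5]), ([-0.06, -1.44, 0.11], [-5.2, -0.0, -3.0]), ([-0.12, -2.16, 0.22], [-7.8, -0.0, -4.5]), ([-0.21, -2.87, 0.36], [-10.4, 0.0, -6.0]), ([-0.31, -3.58, 0.53], [-13.0, -0.0, -7.5])]
30 [([-0.03, -0.74, 0.04], [-2.6, -0.0, -1.5]), ([-0.07, -1.47, 0.12], [-5.2, 0.0, -3.0]), ([-0.1, -2.21, 0.18], [-7.8, -0.0, -4.5]), ([-0.15, -2.95, 0.27], [-10.4, -0.0, -6.0]), ([-0.23, -3.68, 0.39], [-13.0, -0.0, -7.5])]
```

>>> step_arm --increments '[{"delta_pos":[-0.9,-0.15,0.55],"dr":[0,0.8,0.1],"fingers":1},{"delta_pos":[-1.75,-0.3,1.1],"dr":[-0.1,1.6,0.2],"fingers":1},{"delta_pos":[-2.65,-0.45,1.65],"dr":[-0.2,2.4,0.3],"fingers":1},{"delta_pos":[-2.65,-0.45,1.65],"dr":[-0.2,2.4,0.3],"fingers":1},{"delta_pos":[-2.65,-0.45,1.65],"dr":[-0.2,2.4,0.3],"fingers":1}]'

```text
time: 7.8
tool_pos: [0.5452, -0.1267, 0.1184]
tool_rot: [-1.705, -0.078, -0.903]
contact_force: [1.4, -0.3, -0.8]
opening: 0.0115
grip_force: 50.0
```

```bash
python3 log.py
python3 - <<'E'
from h import *
cv2.imwrite("pics/s3.png",np.hstack([cv2.resize(viewer.read_camera("side")[150:250,280:400,::-1],(400,333)),cv2.resize(viewer.read_camera("top")[120:230,290:422,::-1],(400,333))]))
E
```

```text
7.8 [-1.0, 0.89, 2.038, 1.457, 1.459, 0.136] [0.545, -0.127, 0.118] [-1.705, -0.078, -0.903] [1.413, -0.301, -0.81]
```

View pics/s3.png

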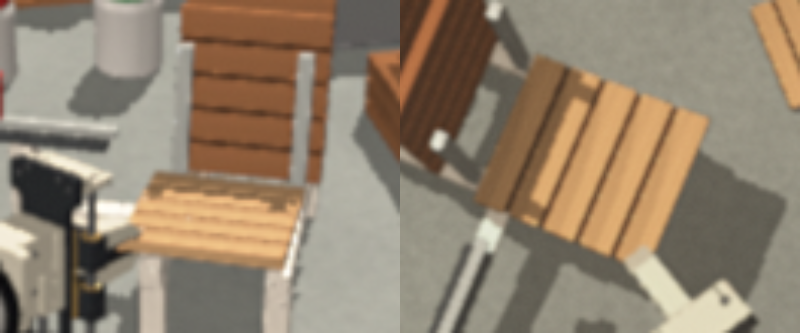

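The board now lies with its far edge at the post feet. In the top panel its far corners are at (478,205) and (533,55), and in the side panel the board sits squarely between the posts. I'll check the far edge numerically.

Run:
```python
from h import *
from plan import *
im=viewer.read_camera("top")[...,::-1].copy();hsv=cv2.cvtColor(im,cv2.COLOR_BGR2HSV)
m=cv2.inRange(hsv,(8,60,70),(22,210,255));m[:,:312]=0;m[:130]=0;m[220:]=0;m[:,415:]=0
m=cv2.morphologyEx(m,cv2.MORPH_CLOSE,np.ones((5,5)))
c=max(cv2.findContours(m,0,2)[0],key=cv2.contourArea)
pl=cv2.approxPolyDP(cv2.convexHull(c),5,True)[:,0];print(pl.tolist())
for uv in list(pl)+[(315.7,187.7),(333.9,138.2)]:
    print(uv,[RR.inv().apply(ray("top",uv,z)[0]-O).round(4)[:2].tolist() for z in(.103,.127)])
```

```text
[[334, 138], [392, 159], [374, 203], [361, 206], [314, 186]]
[334 138] [[-0.0011, -0.0602], [-0.0024, -0.0546]]
[392 159] [[-0.1617, -0.0672], [-0.1592, -0.0615]]
[374 203] [[-0.1621, 0.0571], [-0.1596, 0.0599]]
[361 206] [[-0.1341, 0.0773], [-0.1323, 0.0796]]
[314 186] [[-0.0019, 0.0764], [-0.0031, 0.0787]]
(315.7, 187.7) [[-0.0077, 0.0788], [-0.0088, 0.081]]
(333.9, 138.2) [[-0.0011, -0.0596], [-0.0024, -0.0541]]
```

The far edge is at x≈-1.5 mm, y centre is +8 mm and the board is square. Now the swing.

>>> step_arm --increments '[{"delta_pos":[0,-0.4,0.05],"dr":[-2.6,0,-1.5],"fingers":1},{"delta_pos":[-0.05,-0.85,0.1],"dr":[-5.2,0,-3],"fingers":1},{"delta_pos":[-0.1,-1.5,0.15],"dr":[-7.8,0,-4.5],"fingers":1},{"delta_pos":[-0.15,-2.2,0.25],"dr":[-10.4,0,-6],"fingers":1},{"delta_pos":[-0.25,-2.9,0.4],"dr":[-13,0,-7.5],"fingers":1}]'

```text
time: 8.57
tool_pos: [0.5484, -0.1181, 0.1469]
tool_rot: [-1.937, -0.206, -0.87]
contact_force: [0.3, 0.6, -2.1]
opening: 0.0114
grip_force: 50.0
```

>>> step_arm --increments '[{"delta_pos":[0,-0.7,0],"dr":[-2.6,0,-1.5],"fingers":1},{"delta_pos":[0,-1.45,0.05],"dr":[-5.2,0,-3],"fingers":1},{"delta_pos":[-0.05,-2.15,0.1],"dr":[-7.8,0,-4.5],"fingers":1},{"delta_pos":[-0.1,-2.85,0.2],"dr":[-10.4,0,-6],"fingers":1},{"delta_pos":[-0.2,-3.55,0.35],"dr":[-13,0,-7.5],"fingers":1}]'

```text
time: 9.2
tool_pos: [0.5549, -0.1012, 0.1775]
tool_rot: [-2.182, -0.321, -0.806]
contact_force: [-0.1, 0.3, -1.6]
opening: 0.0116
grip_force: 50.0
```

Run:
```python
from swing import *
T,q=cur();print(row(wp[15],T),q.round(2),robot.observe()["torque"])
```

```text
([-0.12, -0.01, 0.02], [0.0, 0.0, -0.0]) [-0.82  0.43  2.08  1.34  1.    0.38] [-0.41144068  0.98603306  0.04407771]
```

>>> step_arm --increments '[{"delta_pos":[0,-0.7,0],"dr":[-2.6,0,-1.5],"fingers":1},{"delta_pos":[-0.05,-1.4,0.05],"dr":[-5.2,0,-3],"fingers":1},{"delta_pos":[-0.1,-2.15,0.15],"dr":[-7.8,0,-4.5],"fingers":1},{"delta_pos":[-0.15,-2.8,0.25],"dr":[-10.4,0,-6],"fingers":1},{"delta_pos":[-0.25,-3.5,0.4],"dr":[-13,0,-7.5],"fingers":1}]'

```text
time: 9.82
tool_pos: [0.5642, -0.0771, 0.2016]
tool_rot: [-2.443, -0.416, -0.712]
contact_force: [0.1, -0.5, -2.3]
opening: 0.0117
grip_force: 50.0
```

>>> step_arm --increments '[{"delta_pos":[0,-0.7,0.05],"dr":[-2.6,0,-1.5],"fingers":1},{"delta_pos":[-0.05,-1.4,0.1],"dr":[-5.2,0,-3],"fingers":1},{"delta_pos":[-0.1,-2.15,0.2],"dr":[-7.8,0,-4.5],"fingers":1},{"delta_pos":[-0.2,-2.85,0.3],"dr":[-10.4,0,-6],"fingers":1},{"delta_pos":[-0.3,-3.55,0.5],"dr":[-13,0,-7.5],"fingers":1}]'

```text
time: 10.45
tool_pos: [0.576, -0.0471, 0.2177]
tool_rot: [-2.724, -0.485, -0.588]
contact_force: [-0.7, -0.4, -1.2]
opening: 0.0116
grip_force: 50.0
```

Run:
```python
from swing import *
from h import *
T,q=cur();print(row(wp[25],T),q.round(2),robot.observe()["torque"])
cv2.imwrite("pics/s4.png",np.hstack([cv2.resize(viewer.read_camera("side")[130:250,260:404,::-1],(400,333)),cv2.resize(viewer.read_camera("top")[120:230,280:412,::-1],(400,333))]))
```

```text
([-0.21, -0.08, 0.02], [0.0, -0.0, 0.0]) [-0.39  0.2   1.95  0.65  0.54  1.17] [-0.09665199  0.81730421  0.0333489 ]
```

View pics/s4.png

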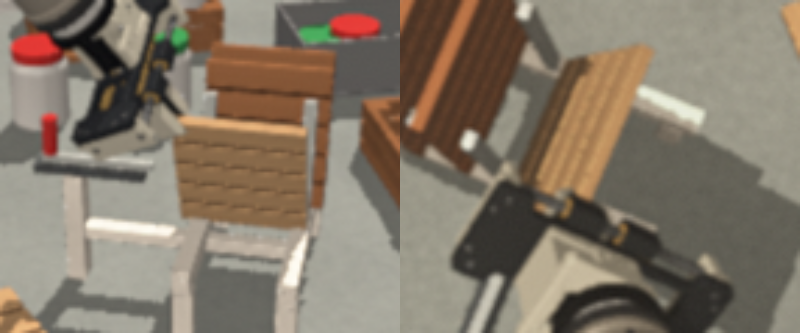

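The board stands at about 69° and is held steadily; in the side panel its bottom edge is in the slot between the runners' ends and the post feet. I'll continue to 99°.

>>> step_arm --increments '[{"delta_pos":[0,-0.7,0.05],"dr":[-2.6,0,-1.5],"fingers":1},{"delta_pos":[-0.05,-1.45,0.1],"dr":[-5.2,0,-3],"fingers":1},{"delta_pos":[-0.1,-2.15,0.2],"dr":[-7.8,0,-4.5],"fingers":1},{"delta_pos":[-0.2,-2.85,0.35],"dr":[-10.4,0,-6],"fingers":1},{"delta_pos":[-0.3,-3.6,0.55],"dr":[-13,0,-7.5],"fingers":1}]'

```text
time: 11.18
tool_pos: [0.5898, -0.0147, 0.225]
tool_rot: [-3.02, -0.52, -0.446]
contact_force: [-0.7, 0.7, 0.8]
opening: 0.0116
grip_force: 50.0
```

>>> step_arm --increments '[{"delta_pos":[0,-0.75,0.05],"dr":[-2.6,0,-1.5],"fingers":1},{"delta_pos":[-0.05,-1.45,0.1],"dr":[-5.2,0,-3],"fingers":1},{"delta_pos":[-0.1,-2.2,0.2],"dr":[-7.8,0,-4.5],"fingers":1},{"delta_pos":[-0.15,-2.95,0.3],"dr":[-10.4,0,-6],"fingers":1},{"delta_pos":[-0.2,-3.7,0.4],"dr":[-13,0,-7.5],"fingers":1}]'

```text
time: 11.8
tool_pos: [0.6039, 0.0198, 0.2244]
tool_rot: [2.961, -0.515, -0.296]
contact_force: [-0.5, 1.2, -0.3]
opening: 0.0113
grip_force: 50.0
```

Run:
```python
from swing import *
from h import *
T,q=cur();print(row(wp[35],T),q.round(2),robot.observe()["torque"])
a=(T[0],wp[35][1])
print("tool axes in rack",RR.inv().apply(T[1].as_matrix().T).round(2))
print("to final",row(wp[35],tool(101.5,(-.002,.008,.082),d=.021,**K)))
cv2.imwrite("pics/s5.png",np.hstack([cv2.resize(viewer.read_camera("side")[130:250,260:404,::-1],(400,333)),cv2.resize(viewer.read_camera("top")[100:210,270:402,::-1],(400,333))]))
```

```text
([-0.1, -0.1, -0.0], [-0.0, -0.1, 0.1]) [ 0.09  0.32  1.7  -0.52  0.77  2.32] [0.36590302 0.49083309 0.07770119]
tool axes in rack [[ 0.08 -0.87  0.49]
 [-0.99  0.    0.16]
 [-0.14 -0.5  -0.86]]
to final ([-0.08, -0.75, 0.15], [-2.2, 0.0, -1.3])
```

View pics/s5.png

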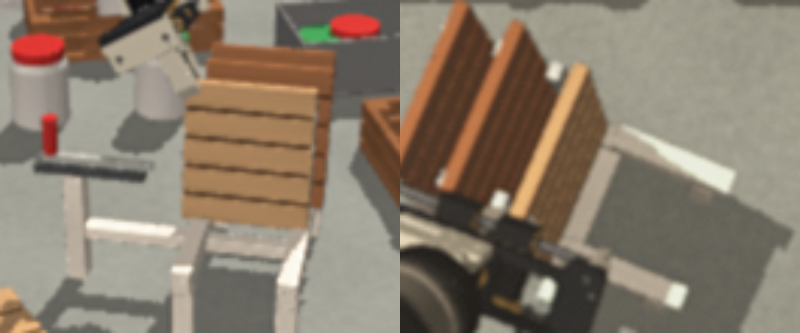

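The board is at 99°, just short of the posts. In the top panel its top edge runs parallel to the post tops at (555,70) and (498,203). I'll lean it in and lower it, reading the force.

>>> step_arm --increments '[{"delta_pos":[0,-0.25,0.05],"dr":[-0.7,0,-0.4],"fingers":1},{"delta_pos":[-0.05,-0.5,0.1],"dr":[-1.5,0,-0.9],"fingers":1},{"delta_pos":[-0.1,-0.75,0.15],"dr":[-2.2,0,-1.3],"fingers":1},{"delta_pos":[-0.15,-0.8,0.25],"dr":[-2.2,0,-1.3],"fingers":1},{"delta_pos":[-0.15,-0.8,0.25],"dr":[-2.2,0,-1.3],"fingers":1}]'

```text
time: 12.52
tool_pos: [0.6072, 0.0268, 0.2231]
tool_rot: [2.914, -0.515, -0.271]
contact_force: [-8.8, 6.2, 18.7]
opening: 0.0117
grip_force: 50.1
```

>>> step_arm --increments '[{"delta_pos":[-0.05,0,0.1],"dr":[0,0,0],"fingers":1},{"delta_pos":[-0.1,-0.05,0.2],"dr":[0,0,0],"fingers":1},{"delta_pos":[-0.1,-0.1,0.2],"dr":[0,0,0],"fingers":1},{"delta_pos":[-0.1,-0.15,0.2],"dr":[0,0,0],"fingers":1},{"delta_pos":[-0.1,-0.15,0.2],"dr":[0,0,0],"fingers":1}]'

```text
time: 13.15
tool_pos: [0.608, 0.028, 0.2228]
tool_rot: [2.915, -0.518, -0.271]
contact_force: [-15.3, 9.5, 28.5]
opening: 0.0117
grip_force: 50.3
```

The board is seated on the slot floor (28 N up). I'll ease off, lean it a little more, and release slightly.

>>> step_arm --increments '[{"delta_pos":[0.1,0,-0.2],"dr":[0,0,0],"fingers":1},{"delta_pos":[0.15,-0.1,-0.25],"dr":[0,0,0],"fingers":1},{"delta_pos":[0.15,-0.2,-0.25],"dr":[-0.4,0,-0.3],"fingers":1},{"delta_pos":[0.15,-0.3,-0.25],"dr":[-0.4,0,-0.3],"fingers":1},{"delta_pos":[0.15,-0.3,-0.25],"dr":[-0.4,0,-0.3],"fingers":1}]' --newtons 15

```text
time: 13.78
tool_pos: [0.6091, 0.0308, 0.2221]
tool_rot: [2.904, -0.513, -0.265]
contact_force: [-7.5, 4.6, 13.6]
opening: 0.0118
grip_force: 15.2
```

>>> step_arm --increments '[{"delta_pos":[0,0,0],"dr":[0,0,0],"fingers":0.7},{"delta_pos":[0,0,0],"dr":[0,0,0],"fingers":0.65},{"delta_pos":[0,0,0],"dr":[0,0,0],"fingers":0.6},{"delta_pos":[0,0,0],"dr":[0,0,0],"fingers":0.55},{"delta_pos":[0,0,0],"dr":[0,0,0],"fingers":0.5}]'

```text
time: 14.4
tool_pos: [0.6089, 0.031, 0.2197]
tool_rot: [2.901, -0.511, -0.264]
contact_force: [-0.1, 0.3, 0.8]
opening: 0.0229
grip_force: 0.0
```

```bash
python3 log.py
python3 - <<'E'
from h import *
from plan import *
im=viewer.read_camera("side")[...,::-1].copy();cv2.imwrite("pics/s6.png",im)
t=viewer.read_camera("top")[...,::-1].copy();cv2.imwrite("pics/t6.png",t)
def poly(im,x0,x1,y0,y1,lo,hi):
    h=cv2.inRange(cv2.cvtColor(im,cv2.COLOR_BGR2HSV),lo,hi)[y0:y1,x0:x1];h=cv2.morphologyEx(h,cv2.MORPH_CLOSE,np.ones((5,5)))
    c=max(cv2.findContours(h,0,2)[0],key=cv2.contourArea);return (cv2.approxPolyDP(cv2.convexHull(c),4,True)[:,0]+[x0,y0]).tolist()
print("side",poly(im,315,385,150,220,(13,60,90),(22,190,255)))
# predicted corners for seated board at y=.008
th=np.radians(102);u=np.array([-np.cos(th),0,np.sin(th)]);n=np.array([np.sin(th),0,np.cos(th)]);C=np.array([0,.008,.08])
pts=[O+RR.apply(C-.012*n*f+s*u+[0,y,0]) for s,y,f in((.16,.07,1),(.16,-.07,1),(.03,.07,1),(.03,-.07,1),(.16,.07,0),(.16,-.07,0))]
print("pred side",proj("side",pts).round(1).tolist());print("pred top",proj("top",pts).round(1).tolist())
E
```

```text
14.4 [0.137, 0.357, 1.667, -0.585, 0.822, 2.375] [0.609, 0.031, 0.22] [2.901, -0.511, -0.264] [-0.073, 0.305, 0.831]
side [[334, 150], [374, 160], [379, 167], [376, 201], [369, 212], [325, 207], [327, 165]]
pred side [[327.0, 157.7], [374.0, 161.5], [325.2, 198.9], [370.8, 203.5], [327.8, 156.8], [374.4, 160.6]]
pred top [[303.4, 176.1], [327.4, 119.7], [315.0, 186.7], [336.0, 137.2], [298.7, 174.3], [322.6, 118.1]]
```

The board has been released and stays put; its side-view corners match the predicted seated pose. The fingers are clear of any force. I'll retract along the tool axis and plan the keeper grasp, with the tool tilted 30° and closing along rack x.

>>> step_arm --increments '[{"delta_pos":[0,0,-1],"dr":[0,0,0],"fingers":0.5},{"delta_pos":[0,0,-3],"dr":[0,0,0],"fingers":0.5},{"delta_pos":[0,0,-6],"dr":[0,0,0],"fingers":0.5},{"delta_pos":[0,0,-9],"dr":[0,0,0],"fingers":0},{"delta_pos":[0,0,-9],"dr":[0,0,0],"fingers":-0.3}]'

```text
time: 15.12
tool_pos: [0.5736, 0.064, 0.2991]
tool_rot: [2.904, -0.516, -0.264]
contact_force: [0.1, 0.9, -0.5]
opening: 0.0384
grip_force: 0.0
```

```bash
cat > keep.py <<'E'
from cur import *
from h import *
def kt(y,z=.172,a=30):
    a=np.radians(a);t=np.array([0,-np.sin(a),-np.cos(a)]);yy=np.array([-1.,0,0]);M=Ro.from_matrix(np.c_[np.cross(yy,t),yy,t])
    return O+RR.apply([-.025,y-.019*np.sin(a),z]),RR*M
E
python3 - <<'E'
from keep import *
T,q=cur()
t=viewer.read_camera("top")[...,::-1].copy();hsv=cv2.cvtColor(t,cv2.COLOR_BGR2HSV)
mr=(cv2.inRange(hsv,(0,150,90),(6,255,255))|cv2.inRange(hsv,(174,150,90),(180,255,255)))[225:260,280:320]
n,l,st,ce=cv2.connectedComponentsWithStats(mr)
for i in range(1,n): print("knob",st[i,4],RR.inv().apply(ray("top",ce[i]+[280,225],.2)[0]-O).round(4))
A=kt(.221,.26);B=kt(.221);E=kt(.115)
for X in(A,B,E): q,e=ik(X,q);print(q.round(2),round(e,4),X[0].round(3))
print("T->A",row(T,A),"A->B",row(A,B),"B->E",row(B,E))
E
```

```text
knob 45 [-0.0243  0.221   0.2   ]
[ 0.06 -0.03  2.01 -0.34  0.71  2.23] 0.0 [0.457 0.037 0.26 ]
[ 0.06  0.1   2.16 -0.52  0.45  2.44] 0.0 [0.457 0.037 0.172]
[-0.05  0.26  1.96 -0.38  0.46  2.21] 0.0 [ 0.555 -0.003  0.172]
T->A ([-11.15, 5.93, -0.44], [10.2, -0.3, 6.0]) A->B ([-4.4, -0.0, 7.62], [0.0, 0.0, 0.0]) B->E ([9.18, 0.0, 5.3], [0.0, 0.0, 0.0])
```

>>> step_arm --increments '[{"delta_pos":[-3,1.5,-1],"dr":[3,0,1.5],"fingers":-0.4},{"delta_pos":[-6,3,-1],"dr":[6,-0.1,3.5],"fingers":-0.4},{"delta_pos":[-9,5,-0.5],"dr":[10.2,-0.3,6],"fingers":-0.4},{"delta_pos":[-11.1,5.9,-0.4],"dr":[10.2,-0.3,6],"fingers":-0.4},{"delta_pos":[-11.1,5.9,-0.4],"dr":[10.2,-0.3,6],"fingers":-0.4}]'

```text
time: 15.8
tool_pos: [0.4552, 0.0353, 0.2562]
tool_rot: [3.137, -0.517, -0.385]
contact_force: [0.1, 0.2, 0.6]
opening: 0.0645
grip_force: 0.0
```

Run:
```python
from keep import *
T,q=cur();print(row(T,kt(.221)),q.round(2),robot.observe()["opening"])
cv2.imwrite("pics/s7.png",viewer.read_camera("side")[...,::-1])
```

```text
([-4.11, -0.24, 7.35], [0.3, 0.4, -0.0]) [ 0.06 -0.03  2.01 -0.34  0.71  2.23] 0.0644570618918548
```

>>> step_arm --increments '[{"delta_pos":[-1,-0.2,1.8],"dr":[0,0,0],"fingers":-0.4},{"delta_pos":[-2,-0.2,3.6],"dr":[0.3,0.4,0],"fingers":-0.4},{"delta_pos":[-3.1,-0.2,5.5],"dr":[0.3,0.4,0],"fingers":-0.4},{"delta_pos":[-4.1,-0.2,7.3],"dr":[0.3,0.4,0],"fingers":-0.4},{"delta_pos":[-4.1,-0.2,7.3],"dr":[0.3,0.4,0],"fingers":-0.4}]'

```text
time: 16.48
tool_pos: [0.4582, 0.0376, 0.1724]
tool_rot: [-3.141, -0.523, -0.383]
contact_force: [0.4, -0.2, 0.5]
opening: 0.0643
grip_force: 0.0
```

>>> step_arm --increments '[{"delta_pos":[0,0,0],"dr":[0,0,0],"fingers":0.2},{"delta_pos":[0,0,0],"dr":[0,0,0],"fingers":0.5},{"delta_pos":[0,0,0],"dr":[0,0,0],"fingers":0.8},{"delta_pos":[0,0,0],"dr":[0,0,0],"fingers":0.8},{"delta_pos":[0,0,0],"dr":[0,0,0],"fingers":0.8}]' --newtons 15

```text
time: 17.1
tool_pos: [0.4581, 0.0377, 0.1741]
tool_rot: [-3.138, -0.527, -0.384]
contact_force: [4.2, 17.0, -1.8]
opening: 0.0191
grip_force: 8.2
```

Run:
```python
from keep import *
T,q=cur();print(row(T,kt(.115)),row(kt(.221),T),q.round(2),robot.observe()["opening"])
```

```text
([8.96, 0.13, 5.45], [-0.2, -0.2, -0.0]) ([0.21, -0.12, -0.12], [0.2, 0.2, 0.0]) [ 0.06  0.1   2.16 -0.52  0.45  2.44] 0.01906413116100452
```

>>> step_arm --increments '[{"delta_pos":[0,-0.15,0],"dr":[0,0,0],"fingers":0.8},{"delta_pos":[1.2,-0.15,0.7],"dr":[0,0,0],"fingers":0.8},{"delta_pos":[2.4,-0.15,1.4],"dr":[0,0,0],"fingers":0.8},{"delta_pos":[3.6,-0.15,2.1],"dr":[0,0,0],"fingers":0.8},{"delta_pos":[4.8,-0.15,2.8],"dr":[0,0,0],"fingers":0.8}]'

```text
time: 17.73
tool_pos: [0.5111, 0.0173, 0.174]
tool_rot: [-3.139, -0.527, -0.384]
contact_force: [-3.9, -1.9, 5.6]
opening: 0.0177
grip_force: 15.0
```

Run:
```python
from keep import *
T,q=cur();s=robot.observe();print(row(T,kt(.115)),"F rack",RR.inv().apply(s["contact_force"]).round(1),s["opening"])
t=viewer.read_camera("side")[...,::-1].copy();cv2.imwrite("pics/s8.png",t[130:270,240:440])
```

```text
([4.05, 0.22, 2.58], [-0.1, -0.2, -0.0]) F rack [-3.3  2.9  5.6] 0.01765299497993082
```

>>> step_arm --increments '[{"delta_pos":[1.1,0,0.63],"dr":[0,0,0],"fingers":0.8},{"delta_pos":[2.2,0,1.27],"dr":[0,0,0],"fingers":0.8},{"delta_pos":[3.3,0,1.9],"dr":[0,0,0],"fingers":0.8},{"delta_pos":[4.2,0,2.42],"dr":[0,0,0],"fingers":0.8},{"delta_pos":[4.4,0,2.54],"dr":[0,0,0],"fingers":0.8}]'

```text
time: 18.4
tool_pos: [0.5576, -0.0015, 0.1739]
tool_rot: [-3.139, -0.526, -0.385]
contact_force: [-10.8, 0.6, 12.2]
opening: 0.0173
grip_force: 15.0
```

Run:
```python
from keep import *
T,q=cur();s=robot.observe();print(row(kt(.115),T),"F rack",RR.inv().apply(s["contact_force"]).round(1),s["opening"],RR.inv().apply(T[0]-O).round(4))
```

```text
([0.28, -0.21, -0.05], [0.1, 0.1, 0.0]) F rack [-3.5 10.2 12.2] 0.017252397663193236 [-0.0229  0.1033  0.1739]
```

There is 10 N along the bolt, well above the 1.5 N friction, and the knob is at about y=0.115, so it is at its end stop. I'll release and retreat.

>>> step_arm --increments '[{"delta_pos":[0,0,0],"dr":[0,0,0],"fingers":0.4},{"delta_pos":[0,0,0],"dr":[0,0,0],"fingers":0.3},{"delta_pos":[0,0,0],"dr":[0,0,0],"fingers":0.2},{"delta_pos":[0,0,-1],"dr":[0,0,0],"fingers":0.2},{"delta_pos":[0,0,-2.5],"dr":[0,0,0],"fingers":0.2}]'

```text
time: 19.02
tool_pos: [0.5449, 0.004, 0.1958]
tool_rot: [-3.139, -0.525, -0.384]
contact_force: [-0.2, 0.2, 0.1]
opening: 0.0368
grip_force: 0.0
```

>>> step_arm --increments '[{"delta_pos":[0,0,-2.5],"dr":[0,0,0],"fingers":0.2},{"delta_pos":[0,0,-5],"dr":[0,0,0],"fingers":0.2},{"delta_pos":[0,0,-8],"dr":[0,0,0],"fingers":0.2},{"delta_pos":[0,0,-12],"dr":[0,0,0],"fingers":0.2},{"delta_pos":[0,0,-12],"dr":[0,0,0],"fingers":0.2}]'

```text
time: 19.65
tool_pos: [0.4896, 0.0269, 0.3033]
tool_rot: [-3.136, -0.532, -0.385]
contact_force: [-0.2, 0.4, -0.2]
opening: 0.0367
grip_force: 0.0
```

Run:
```python
from keep import *
s=robot.observe();print(s["time"],s["contact_force"].round(1),s["tool_pos"].round(3))
im=viewer.read_camera("side")[...,::-1].copy();t=viewer.read_camera("top")[...,::-1].copy()
def knob(c,im,x0,x1,y0,y1):
    h=cv2.cvtColor(im,cv2.COLOR_BGR2HSV);m=(cv2.inRange(h,(0,150,60),(6,255,255))|cv2.inRange(h,(174,150,60),(180,255,255)))[y0:y1,x0:x1]
    n,l,st,ce=cv2.connectedComponentsWithStats(m)
    for i in range(1,n):
        if st[i,4]>8: print(c,st[i]+[x0,y0,0,0,0],(ce[i]+[x0,y0]).round(1))
knob("side",im,270,340,150,210)
for y in(.115,.12): print("pred knob",proj("side",[O+RR.apply([-.025,y,.1775])]).round(1))
cv2.imwrite("pics/fin.png",np.hstack([cv2.resize(im[130:250,260:404],(400,333)),cv2.resize(t[100:230,260:416],(400,333))]))
```

```text
19.65 [-0.2  0.4 -0.2] [0.49  0.027 0.303]
side [270 150  12   3  32] [274.9 150.9]
side [309 174   6  15  71] [311.9 180.7]
pred knob [[311.8 181.9]]
pred knob [[310.2 181.7]]
```

View pics/fin.png

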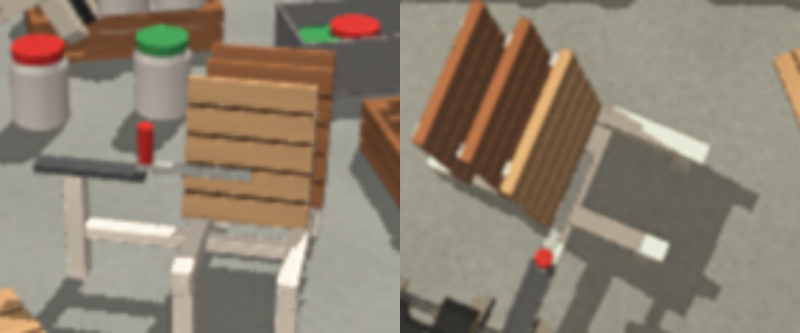

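The pale board stands squarely in the front slot, leaning on the posts. The bar crosses in front of it, reaching side-panel (250,175), and the knob at side-image (311.9,180.7) matches the predicted fully-across position (311.8,181.9). The arm is clear, so I'm handing in.

```bash
python3 -c "
from cell import robot
print(robot.hand_in())"
```

```text
the job is handed in; nothing more can be done
None
```

The pale board now stands on edge in the front slot, leaning on the front posts about 8 mm off centre, with the keeper bolt fully across; the job is handed in at about 20 s, but the hand-in gave no verdict.

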